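# Square up the practice plates and bar them in

## Robot

A 6-joint arm with a two-finger parallel gripper is mounted at the origin on the work surface. World frame = base frame: x ahead of the robot, y to its left, z up, the work surface at z = 0. Lengths are in mm, angles in rad, forces in N, time in s.
With the tool pointing down it reaches from about 350 to 875 mm from the base axis. Payload 4.2 kg.
Tool frame: the origin (TCP) lies at the very end of the fingers, on their centre line; the grasp point (between the pads) lies 19 mm behind it; z points along the fingers, y is the line along which they close (so a half turn about z gives the same grasp; the last joint's range is limited). The gripper opens to 85 mm and grips with 20 to 120 N. Pads are 22 mm wide; open, the fingers measure 114 mm over their backs; the gripper's body (76 mm by 85 mm) begins 54 mm behind the grasp point. The pads swing forward as they close: fully open they stand 13 mm farther back than shut.
Start: joints at [-0.947, 0.385, 0.008, 0, -1.194, -0.259], TCP at [222.991, -583.845, 231.312] pointing down, gripper open.
Joint ranges: [-3.14, 3.14], [-1.21, 2.06], [-1.07, 1.41], [-3.16, 2.05], [-2.99, -0.16], [-3.1, 3.1]. Speed limits (rad/s): [2.79, 2.79, 3.14, 3.14, 3.14, 3.14].

## Interface

Orientations are given as a unit quaternion [x, y, z, w].
In Python, from bench import read_state, get_image, camera_model, job_done gives the robot as it stands.
- The arm moves only by the shell command python3 -m handwheel 'ROWS'. ROWS is JSON, a list of rows, each a list of 7 numbers: the shift along the tool's x, y, z in m, then the turn, a rotation vector about the tool's x, y, z in rad, then the gripper's target within -1 to 1 (fully open at 1, half-way at 0, shut at -1). In form: [[dx, dy, dz, wx, wy, wz, jaw], ...]. A call has 1 to 10 rows; each row is the pose to reach, as a shift and turn from the pose commanded when the call began, along the tool's axes at that moment; what a row does not reach only later rows make up. A row lasts 1/8 s, in which the tool goes at most 62.5 mm and 10.7 degrees, less where a joint would pass 70% of its speed; a pose out of reach is approached as far as the arm can. A call with a gripper value outside its range is refused whole. The fingers move at their own pace and stop on an object; the grip force is fixed at half the most. Time passes only in rows, so rows that repeat a pose let the fingers close. It gives the time, the measured TCP pose, the force, the opening and the grip force at its end, in the units of the state.
- read_state(): the state, without advancing time (a new reading comes with each control period).
- get_image(name): name is "side" or "top"; returns (picture, depth): 400x640x3 uint8, blue, green, red; 400x640 float32, mm along the optical axis (not along the pixel's ray), 0 where there is no reading.
- camera_model(name): a dict with "K" (3x3 intrinsics, pixels), "dist" ([k1, k2, p1, p2, k3] as OpenCV has them; the pictures are not rectified), "rvec" (rotation vector, rad) and "tvec" (3), from world to camera coordinates, as OpenCV has them. Camera axes: x right, y down, z forward; pixel columns grow to the right and rows downward; lengths in mm; the calibration is good to about 2 mm. A picture is of the moment at which its call begins. camera_model takes no time and is no camera call.
- job_done(): hands the job in; it is judged then, once.
The state is a dict: "clock": time; "joints": joint angles; "joint_vel": joint speeds; "joint_efforts": joint torques, N m; "position": TCP position; "ee_rot": TCP orientation; "contact_force": force on the tool from outside, world axes, zero at the start; "wrist_torque": the same for the moment, N m; "gripper_width": finger opening in mm; "grasp_force": force on a finger pad.
Only numpy, scipy, OpenCV 4.12 (cv2) and the standard library are available. Lean on these libraries where they do the work, as an engineer would, in place of code of your own. Each camera call takes 0.05 s, during which the arm holds its last target. There are 200 camera calls.

## Task

Tap the untidy stack of four practice plates square in its rack: edges flush with one another, every plate against both fences and flat in the stack. Then swing the red retaining bar across the top until it is fully home on its stop, leaving the stack square. Do not disturb the other things around the rack.

Things in the scene. Friction and masses are not known exactly. Their poses are not given: they have to be found in the camera images.
- rack: Squaring rack fixed to the bench, yaw within 0.4 rad. Origin on the bench top (z 0) under the centre of the squared stack; x, y level, z up. Grey platform 20 mm high (x -24 to +34, y -44 to +60 mm); the plates overhang it on its two open sides, near (-x) and right (-y). Aluminium fences 44 mm high, 8 mm thick: far one with inner face at x = +34 mm, left one with inner face at y = +60 mm.
- corner (a point): The back corner of the stack's place: the point on the platform top where the two fences' inner faces meet (rack x +34, y +60, z +20 mm). The plates slide on friction alone: pushing one or all of them along takes some 2 to 6 N. Only the plates that are touched, low ones too, are sure to go home.
- bar (a joint): Red retaining bar turning level about the pivot. 0 rad: across the middle of the stack (pointing to rack -y), on its stop; grows as it swings out over the near side (1.57: pointing to rack -x; 2.2: fully out). Starts at 1.6 to 2.1, stays where it is left, takes under 2 N at the knob. 16 mm wide, underside 51 and top 56 mm above the bench, 3 mm clear of the stack (top at 48 mm).
- bar_pivot (a point): Axis (vertical) of the bar's pivot post behind the left fence: rack x 0, y +80 mm; the point is on the bench top.
- bar_knob (a point): Middle of the black upright knob near the bar's free end, 100 mm from the pivot: a cylinder 18 mm in diameter whose top is 72 mm above the bench and whose foot is on the bar's top at 56 mm; this point is 64 mm above the bench.
- plate1_mid (a point): Centre (half-way up) of the white (lowest) practice plate, a loose rigid plate 68 mm (its x) by 120 mm (its y) by 7 mm, about 0.07 kg. At the start out by 7 to 18 mm in rack -x and 6 to 20 mm in rack -y, a little askew. Squared up, x and y of this point in the rack frame are 0, its height is 23.5 mm and its axes are parallel to the rack's.
- plate2_mid (a point): Centre (half-way up) of the light blue (second) practice plate, a loose rigid plate 68 mm (its x) by 120 mm (its y) by 7 mm, about 0.07 kg. At the start out by 7 to 18 mm in rack -x and 6 to 20 mm in rack -y, a little askew. Squared up, x and y of this point in the rack frame are 0, its height is 30.5 mm and its axes are parallel to the rack's.
- plate3_mid (a point): Centre (half-way up) of the orange (third) practice plate, a loose rigid plate 68 mm (its x) by 120 mm (its y) by 7 mm, about 0.07 kg. At the start out by 7 to 18 mm in rack -x and 6 to 20 mm in rack -y, a little askew. Squared up, x and y of this point in the rack frame are 0, its height is 37.5 mm and its axes are parallel to the rack's.
- plate4_mid (a point): Centre (half-way up) of the green (top, with small cream squares in an arch) practice plate, a loose rigid plate 68 mm (its x) by 120 mm (its y) by 7 mm, about 0.07 kg. At the start out by 7 to 18 mm in rack -x and 6 to 20 mm in rack -y, a little askew. Squared up, x and y of this point in the rack frame are 0, its height is 44.5 mm and its axes are parallel to the rack's.
- jaw_mid (a point): Bystander near the rack, loose: pink jaw model with cream teeth, 65 mm, 32 mm high. The point is at its centre, half-way up.
- pot_mid (a point): Bystander near the rack, loose: round white pot with a dark red lid, 80 mm in diameter, 36 mm high. The point is at its centre, half-way up.
- filebox_mid (a point): Bystander near the rack, loose: white box with a pink band, 55 x 75 x 24 mm. The point is at its centre, half-way up.
- probe_mid (a point): Bystander near the rack, loose: steel dental probe lying on the bench, handle 90 x 10 x 8 mm with a thin tip 50 mm long along its +x. The point is the centre of its handle.
Mind the look-alikes: they are no part of the job. Of the things that look like the part that bears plate4_mid, the middle-sized one is meant. Of the things like the part that bears plate3_mid, leave any that is pink; of the rest the smaller one is meant.

How it is judged:
By the outcome, as a careful person would: the job done as asked, in the order asked, and still so for the second after the job is handed in, with the robot touching nothing.
It also fails if it takes over 61 s, if anything falls off the work surface, if the arm or the gripper's body presses on something with over 40 N, if the wrist force passes 120 N, or if a joint passes its speed limit or range.

## Working session

There is one attempt and no reset: what is moved stays moved. The work goes in short steps, Python scripts to look and compute and a shell command to move; the robot and the scene stay as the last step left them, time stands still between calls to the robot, and variables do not carry over. Pictures are saved under pics/ and viewed, at most 10 in all, crops included, and the job is handed in when it is done.

```bash
mkdir -p pics; ls; python3 - <<'E'
from bench import *
import cv2,numpy as np
for n in("top","side"):
    im,d=get_image(n); cv2.imwrite(f"pics/{n}0.png",im); np.savez(f"pics/{n}0.npz",im=im,d=d)
    m=camera_model(n); R=cv2.Rodrigues(np.array(m["rvec"],float))[0]; print(n,np.round(-R.T@np.array(m["tvec"]).ravel()),np.round(R[2],2),m["K"],m["dist"])
s=read_state();print(s["position"],s["ee_rot"],s["clock"],s["contact_force"])
E
```

```text
pics
top [ 297.  -12. 1250.] [ 0.21 -0.   -0.98] [[397.93803438   0.         321.54376248]
 [  0.         397.93803438 201.42544174]
 [  0.           0.           1.        ]] [0.01212287 0.         0.         0.         0.        ]
side [ 484. -834.  625.] [ 0.06  0.83 -0.55] [[437.6974108    0.         319.60141729]
 [  0.         437.6974108  200.74883008]
 [  0.           0.           1.        ]] [-0.10969697  0.          0.          0.          0.        ]
[ 222.82276578 -583.37005367  230.32881182] [-1.81304035e-01  9.83426600e-01  9.61911343e-04 -2.09507475e-04] 0.1 [ 0.59915831 -0.2498254  -0.35042639]
```

View pics/top0.png

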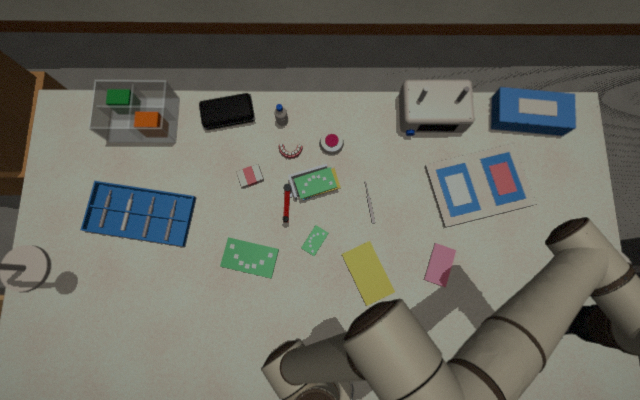

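View pics/side0.png

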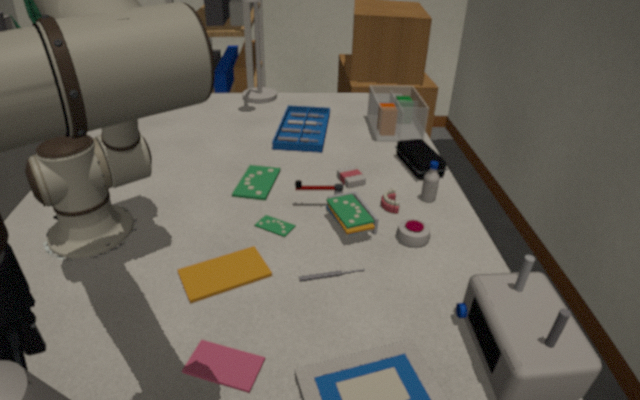

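The images show these candidates:
- **Green:** large (250,257), stack top (315,183) and small (315,240). The middle-sized one is the stack top.
- **Orange:** loose large one (368,272), pink one (440,265) and the one in the stack (337,183). I choose the one in the stack.
- **Bar:** runs from the pivot at about (287,187) to the knob at about (286,219).

Next is one close crop to check the choice.

```bash
cat > h.py <<'E'
import cv2,numpy as np
from bench import *
def cam(n):
    m=camera_model(n); R=cv2.Rodrigues(np.array(m["rvec"],float))[0]
    return np.array(m["K"],float),np.array(m["dist"],float),R,np.array(m["tvec"],float).ravel()
def ray(n,px,z):
    K,D,R,t=cam(n); p=cv2.undistortPoints(np.array(px,float).reshape(-1,1,2),K,D)[:,0]
    d=np.c_[p,np.ones(len(p))]@R; c=-R.T@t
    return (c+d*((z-c[2])/d[:,2])[:,None])[:,:2]
def proj(n,P):
    K,D,R,t=cam(n); return cv2.projectPoints(np.array(P,float).reshape(-1,1,3),cv2.Rodrigues(R)[0],t,K,D)[0][:,0]
E
python3 - <<'E'
from h import *
a=np.load("pics/top0.npz")["im"][125:235,230:360]; b=np.load("pics/side0.npz")["im"][155:255,280:440]
a=cv2.resize(a,None,fx=4.5,fy=4.5,interpolation=cv2.INTER_CUBIC)
cv2.imwrite("pics/ctop.png",a)
cv2.imwrite("pics/cside.png",cv2.resize(b,None,fx=5,fy=5,interpolation=cv2.INTER_CUBIC))
E
```

```text
(no output)
```

View pics/ctop.png

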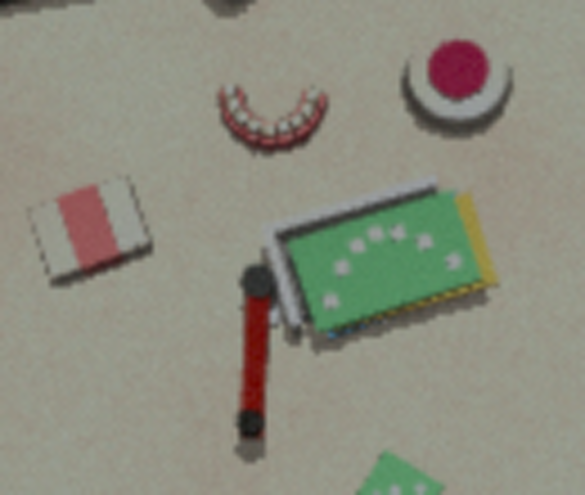

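View pics/cside.png

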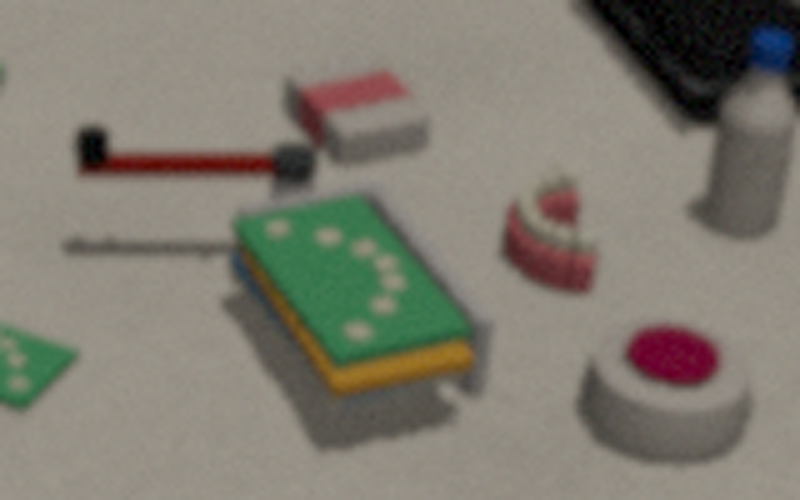

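The crops confirm the stack: a green arch-pattern plate on top of orange and blue, with fences at the far and left sides. The bar is swung out, pivot at crop (257,281) and knob at crop (251,424). Next I'll work out the rack pose.

```bash
python3 - <<'E'
from h import *
ct=lambda L:(np.array(L,float)+.5)/4.5-.5+[230,125]
cs=lambda L:(np.array(L,float)+.5)/5-.5+[280,155]
def tri(a,b):
    P=[np.c_[cam(n)[2],cam(n)[3]] for n in("top","side")]
    u=[cv2.undistortPoints(np.array(p,float).reshape(1,1,2),*cam(n)[:2])[0,0] for n,p in(("top",a),("side",b))]
    X=cv2.triangulatePoints(P[0],P[1],u[0],u[1]);return (X[:3]/X[3]).ravel()
print("pivot cap",tri(ct([257,281]),cs([293,160])),"knob",tri(ct([251,423]),cs([93,147])))
print("knob@72 top",ray("top",ct([251,422]),70),"piv@60",ray("top",ct([257,279]),62))
f=ray("top",ct([[268,228],[435,180],[285,238],[437,190],[268,228],[297,330]]),44);print("fence",f.round(1))
print("yaw far",np.arctan2(*(f[1]-f[0])[[0,1]]*[1,-1] if 0 else ((f[1]-f[0])[0],-(f[1]-f[0])[1])))
d=(f[5]-f[4]);print("yaw left",np.arctan2(-d[1],-d[0]))
# green top plate, orange masks
im=np.load("pics/top0.npz")["im"];hsv=cv2.cvtColor(im,cv2.COLOR_BGR2HSV)
g=cv2.inRange(hsv,(55,80,40),(85,255,255));g[:,:280]=0;g[:,350:]=0;g[:150]=0;g[215:]=0
r=cv2.minAreaRect(cv2.findContours(g,0,2)[0][0] if 0 else max(cv2.findContours(g,0,2)[0],key=cv2.contourArea))
b=ray("top",cv2.boxPoints(r),48);print("green box",b.round(1),"c",b.mean(0))
e=b-np.roll(b,-1,0);print("len",np.linalg.norm(e,axis=1),"ang",np.arctan2(e[:,1],e[:,0]))
# depth
Z=np.load("pics/top0.npz")["d"];K,D,R,t=cam("top")
v,u=np.mgrid[150:235,270:350];q=cv2.undistortPoints(np.stack([u.ravel(),v.ravel()],1).astype(float).reshape(-1,1,2),K,D)[:,0]
z=Z[150:235,270:350].ravel();X=(np.c_[q,np.ones(len(q))]*z[:,None]-t)@R
print("bench z",np.median(X[:,2]),"green z",np.median(X[g[150:235,270:350].ravel()>0,2]))
red=cv2.inRange(hsv,(0,150,60),(8,255,255))|cv2.inRange(hsv,(172,150,60),(180,255,255));red[:,:280]=0;red[:,300:]=0;red[:180]=0;red[225:]=0
vx=np.argwhere(red)[:,::-1];p=ray("top",vx,56);l=cv2.fitLine(p.astype(np.float32),2,0,.01,.01).ravel();print("bar dir",np.arctan2(l[1],l[0]),p.mean(0),p[:,0].min(),p[:,0].max())
E
```

```text
pivot cap [595.9452357   94.11867136  54.97097356] knob [495.91880788  95.28678065  62.78561733]
knob@72 top [[495.67710813  94.68350456]] piv@60 [[596.10012582  93.55224943]]
fence [[637.4  88.3]
 [672.9 -28.3]
 [630.2  76.3]
 [665.5 -29.7]
 [637.4  88.3]
 [564.5  66.8]]
yaw far 0.29551463865781136
yaw left 0.28696855844877817
green box [[626.8  74.5]
 [666.4 -38.1]
 [600.3 -59.2]
 [561.6  52.3]] c [613.79980192   7.36444518]
len [119.3665273   69.40515921 118.06119448  68.9179711 ] ang [ 1.90908191  0.3097222  -1.23642561 -2.8131151 ]
bench z 0.7486189696012477 green z 47.43963908255236
bar dir -0.030673781 [545.61381005  94.19495418] 505.4246553023613 583.6901308624463
```

Rack pose is about (619, 17) with yaw 0.29. The bar is at about 1.89 rad. I'll approach the near side with the jaw shut.

```bash
python3 -m handwheel '[[-0.504,0.421,0,0,0,0.074,-1],[-0.504,0.421,0,0,0,0.074,-1],[-0.504,0.421,0,0,0,0.074,-1],[-0.504,0.421,0,0,0,0.074,-1],[-0.504,0.421,0,0,0,0.074,-1],[-0.504,0.421,0,0,0,0.074,-1],[-0.504,0.421,0,0,0,0.074,-1],[-0.504,0.421,0,0,0,0.074,-1],[-0.504,0.421,0,0,0,0.074,-1],[-0.504,0.421,0,0,0,0.074,-1]]'
```

```text
clock: 1.35
position: [528.6, -36.4, 231.2]
ee_rot: [-0.145, 0.989, 0.0, -0.0]
contact_force: [1.7, -1.3, -0.9]
gripper_width: 0.0
grasp_force: 0.0
```

```bash
python3 -m handwheel '[[0,0,0,0,0,0,-1]]'; cat >> h.py <<'E'
O=np.array([618.9,17.2]);YAW=.29
ex=np.array([np.cos(YAW),np.sin(YAW)]);ey=np.array([-ex[1],ex[0]])
def st():
    from scipy.spatial.transform import Rotation as T
    s=read_state();p=np.array(s["position"]);R=T.from_quat(s["ee_rot"]).as_matrix();f=np.array(s["contact_force"]);d=p[:2]-O
    print("t %.2f rack"%s["clock"],np.round([d@ex,d@ey,p[2]],1),"toolx ang rel rack-x %.3f"%(np.arctan2(-R[1,0],-R[0,0])-YAW),"tilt",np.round(R[:2,2],3),"F rack",np.round([f[:2]@ex,f[:2]@ey,f[2]],1),"w",s["gripper_width"])
E
python3 -c "
from h import *
st()"
```

```text
clock: 1.48
position: [529.6, -35.1, 230.5]
ee_rot: [-0.147, 0.989, 0.0, -0.0]
contact_force: [-0.4, -0.3, 0.3]
gripper_width: 0.2
grasp_force: 0.0
t 1.48 rack [-100.5  -24.5  230.5] toolx ang rel rack-x 0.006 tilt [-0.001  0.   ] F rack [-0.5 -0.2  0.3] w 0.22338604920658345
```

```bash
python3 -m handwheel '[[0,0.02,0.06,0,0,0,-0.2],[0,0.02,0.12,0,0,0,-0.2],[0,0.02,0.18,0,0,0,-0.2],[0,0.02,0.222,0,0,0,-0.2],[0,0.02,0.222,0,0,0,-0.2],[0,0.02,0.222,0,0,0,-0.2]]'; python3 - <<'E'
from h import *
st()
im=get_image("side")[0];p=proj("side",[[600,20,30]])[0].astype(int);c=im[p[1]-70:p[1]+50,p[0]-90:p[0]+70]
cv2.imwrite("pics/s1.png",cv2.resize(c,None,fx=5,fy=5,interpolation=cv2.INTER_CUBIC))
E
```

```text
clock: 2.22
position: [523.5, -19.4, 10.7]
ee_rot: [-0.145, 0.989, -0.0, 0.001]
contact_force: [0.4, 1.3, -0.1]
gripper_width: 34.2
grasp_force: 0.0
t 2.23 rack [-101.9   -7.8   10.7] toolx ang rel rack-x 0.001 tilt [0.002 0.   ] F rack [ 0.7  1.1 -0.1] w 34.215902982393956
```

View pics/s1.png

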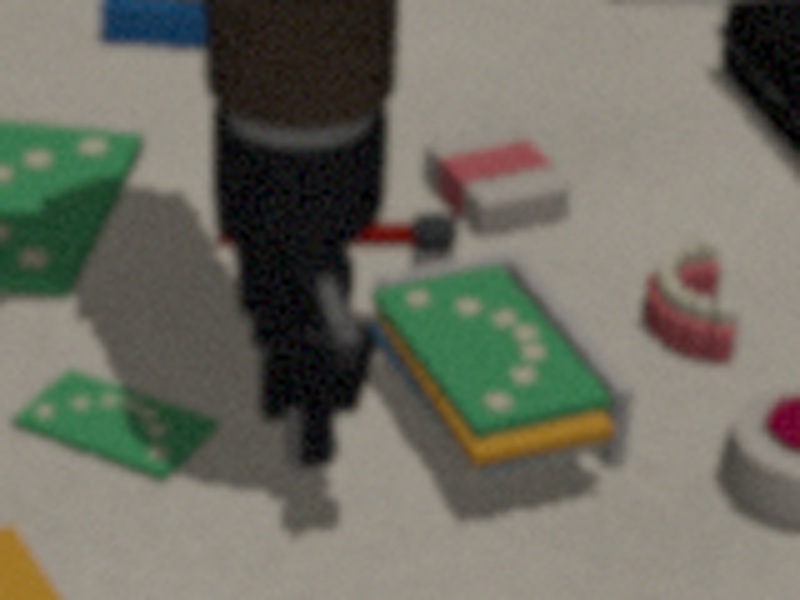

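The fingers stand on the near side at crop (310,450), clear of the stack. Now I'll push toward the far fence, watching the force.

```bash
python3 -m handwheel '[[-0.025,0,0,0,0,0,-0.2],[-0.03,0,0,0,0,0,-0.2],[-0.034,0,0,0,0,0,-0.2],[-0.038,0,0,0,0,0,-0.2],[-0.041,0,0,0,0,0,-0.2],[-0.044,0,0,0,0,0,-0.2],[-0.047,0,0,0,0,0,-0.2]]' >/dev/null; python3 -c "
from h import *
st()"
python3 -m handwheel '[[-0.002,0,0,0,0,0,-0.2],[-0.004,0,0,0,0,0,-0.2]]' >/dev/null; python3 -c "
from h import *
st()"
```

```text
t 3.15 rack [-55.8  -7.3   9.2] toolx ang rel rack-x 0.001 tilt [-0. -0.] F rack [ 0.3 -0.1  0.7] w 34.11151470201745
t 3.40 rack [-52.5  -7.2   9.1] toolx ang rel rack-x 0.001 tilt [-0.001 -0.   ] F rack [-0.9 -0.7  0.7] w 33.91333456025173
```

```bash
python3 -m handwheel '[[-0.0015,0,0,0,0,0,-0.2],[-0.003,0,0,0,0,0,-0.2]]' >/dev/null; python3 -c "
from h import *
st()"
python3 -m handwheel '[[-0.0015,0,0,0,0,0,-0.2],[-0.003,0,0,0,0,0,-0.2]]' >/dev/null; python3 -c "
from h import *
st()"
python3 -m handwheel '[[-0.001,0,0,0,0,0,-0.2],[-0.002,0,0,0,0,0,-0.2]]' >/dev/null; python3 -c "
from h import *
st()"
```

```text
t 3.65 rack [-49.   -7.3   9.1] toolx ang rel rack-x 0.001 tilt [-0. -0.] F rack [-1.7 -0.1 -0.4] w 33.86017955787147
t 3.90 rack [-46.5  -7.2   9.2] toolx ang rel rack-x 0.001 tilt [-0.002 -0.   ] F rack [-4.  -0.3  2.6] w 34.34317947343144
t 4.15 rack [-46.4  -7.2   9.2] toolx ang rel rack-x 0.000 tilt [-0.005 -0.001] F rack [-8.   1.5  5.2] w 34.3041646822844
```

```bash
python3 -m handwheel '[[-0.0015,0,0,0,0,0,-0.2],[-0.003,0,0,0,0,0,-0.2]]' >/dev/null; python3 -c "
from h import *
st()"
python3 -m handwheel '[[-0.0015,0,0,0,0,0,-0.2],[-0.003,0,0,0,0,0,-0.2]]' >/dev/null; python3 -c "
from h import *
st()"
```

```text
t 4.40 rack [-45.2  -7.3   8.9] toolx ang rel rack-x -0.001 tilt [-0.009 -0.002] F rack [-9.5  0.4  5.5] w 34.02381417798672
t 4.65 rack [-45.1  -7.3   8.6] toolx ang rel rack-x -0.001 tilt [-0.015 -0.003] F rack [-15.8   1.2  12.1] w 34.47550152506098
```

```bash
python3 -m handwheel '[[0.04,0,0,0,0,0,-0.2],[0.04,0,-0.06,0,0,0,-1],[0.04,-0.05,-0.08,0,0,0,-1],[0.0,-0.108,-0.08,0,0,0,-1],[-0.046,-0.108,-0.08,0,0,0,-1],[-0.046,-0.108,-0.05,0,0,0,-1],[-0.046,-0.108,-0.001,0,0,0,-1],[-0.046,-0.108,-0.001,0,0,0,-1]]' >/dev/null; python3 - <<'E'
from h import *
st()
im=get_image("side")[0];p=proj("side",[[600,20,30]])[0].astype(int);c=im[p[1]-70:p[1]+50,p[0]-90:p[0]+70]
cv2.imwrite("pics/s2.png",cv2.resize(c,None,fx=5,fy=5,interpolation=cv2.INTER_CUBIC))
E
```

```text
t 5.65 rack [   5.9 -114.7    6.4] toolx ang rel rack-x 0.000 tilt [-0.007 -0.   ] F rack [-0.4  0.5  0.2] w -0.1290815137244419
```

View pics/s2.png

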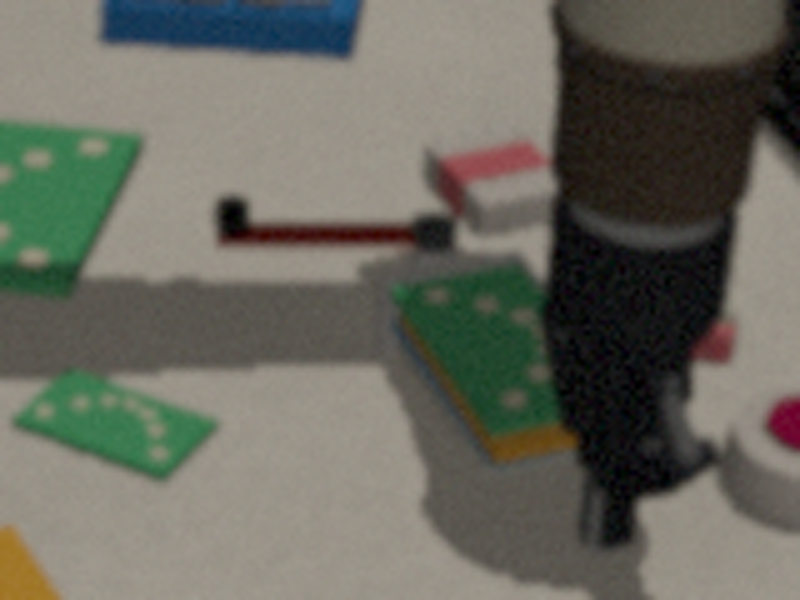

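The finger stands on the right side, clear of the stack and pot. Now I'll push along rack +y.

```bash
python3 -m handwheel '[[0.004,0.008,-0.002,0,0,0,-1],[0.004,0.014,-0.002,0,0,0,-1],[0.004,0.018,-0.002,0,0,0,-1],[0.004,0.022,-0.002,0,0,0,-1],[0.004,0.026,-0.002,0,0,0,-1],[0.004,0.029,-0.002,0,0,0,-1],[0.004,0.032,-0.002,0,0,0,-1]]' >/dev/null; python3 -c "
from h import *
st()"
python3 -m handwheel '[[0,0.002,0,0,0,0,-1],[0,0.004,0,0,0,0,-1]]' >/dev/null; python3 -c "
from h import *
st()"
python3 -m handwheel '[[0,0.0015,0,0,0,0,-1],[0,0.003,0,0,0,0,-1]]' >/dev/null; python3 -c "
from h import *
st()"
```

```text
t 6.58 rack [  4.4 -83.5  12.5] toolx ang rel rack-x 0.001 tilt [ 0.001 -0.   ] F rack [-0.4 -2.2  1.5] w -0.06791012731857589
t 6.83 rack [  4.3 -79.5  12.5] toolx ang rel rack-x 0.001 tilt [ 0. -0.] F rack [-0.4 -3.3  2.1] w 0.21420895839983226
t 7.08 rack [  4.3 -76.3  12.5] toolx ang rel rack-x 0.001 tilt [ 0. -0.] F rack [-0.7 -2.7  2.5] w 0.05617711370460589
```

```bash
python3 -m handwheel '[[0,0.0015,0,0,0,0,-1],[0,0.003,0,0,0,0,-1]]' >/dev/null; python3 -c "
from h import *
st()"
python3 -m handwheel '[[0,0.0015,0,0,0,0,-1],[0,0.003,0,0,0,0,-1]]' >/dev/null; python3 -c "
from h import *
st()"
python3 -m handwheel '[[0,0.0015,0,0,0,0,-1],[0,0.003,0,0,0,0,-1]]' >/dev/null; python3 -c "
from h import *
st()"
```

```text
t 7.33 rack [  4.3 -74.4  12.4] toolx ang rel rack-x 0.001 tilt [ 0.001 -0.001] F rack [  0.3 -12.1   0.1] w -0.014143375034648423
t 7.58 rack [  4.8 -74.2  12.7] toolx ang rel rack-x 0.001 tilt [ 0.003 -0.004] F rack [  1.9 -22.7  -0.5] w 0.14043858935612058
t 7.83 rack [  5.  -74.1  13.3] toolx ang rel rack-x 0.001 tilt [ 0.005 -0.006] F rack [ -0. -32.  -1.] w -0.010255775134037552
```

Home against the left fence: y is −74.2, as predicted. Now a second tap on the near side.

```bash
python3 -m handwheel '[[0,-0.035,0,0,0,0,-1],[0,-0.035,-0.06,0,0,0,-0.2],[0.04,-0.03,-0.08,0,0,0,-0.2],[0.085,0.02,-0.08,0,0,0,-0.2],[0.085,0.065,-0.08,0,0,0,-0.2],[0.085,0.065,-0.03,0,0,0,-0.2],[0.085,0.065,0.002,0,0,0,-0.2],[0.085,0.065,0.002,0,0,0,-0.2]]' >/dev/null; python3 -c "
from h import *
st()"
python3 -m handwheel '[[-0.01,0,0,0,0,0,-0.2],[-0.018,0,0,0,0,0,-0.2],[-0.022,0,0,0,0,0,-0.2],[-0.025,0,0,0,0,0,-0.2],[-0.028,0,0,0,0,0,-0.2]]' >/dev/null; python3 -c "
from h import *
st()"
```

```text
t 8.82 rack [-83.6  -1.4   7.7] toolx ang rel rack-x 0.001 tilt [-0.007 -0.001] F rack [0.4 0.3 0.2] w 34.38003788036694
t 9.45 rack [-52.8  -2.4  10.5] toolx ang rel rack-x 0.001 tilt [0. 0.] F rack [-0.5 -0.1  0.4] w 34.34190147323108
```

```bash
python3 -m handwheel '[[-0.002,0,0,0,0,0,-0.2],[-0.004,0,0,0,0,0,-0.2],[-0.006,0,0,0,0,0,-0.2]]' >/dev/null; python3 -c "
from h import *
st()"
python3 -m handwheel '[[-0.0015,0,0,0,0,0,-0.2],[-0.003,0,0,0,0,0,-0.2]]' >/dev/null; python3 -c "
from h import *
st()"
python3 -m handwheel '[[-0.0015,0,0,0,0,0,-0.2],[-0.003,0,0,0,0,0,-0.2]]' >/dev/null; python3 -c "
from h import *
st()"
```

```text
t 9.82 rack [-46.9  -2.3  10.2] toolx ang rel rack-x 0.001 tilt [-0. -0.] F rack [-0.2 -0.3 -0.1] w 33.93332573543836
t 10.07 rack [-44.8  -2.3  10.2] toolx ang rel rack-x 0.001 tilt [-0.002 -0.001] F rack [-2.4 -0.6  2.4] w 33.88281482587372
t 10.32 rack [-44.8  -2.3   9.8] toolx ang rel rack-x 0.000 tilt [-0.008 -0.002] F rack [-9.5  0.4  5.2] w 34.228520477267054
```

```bash
python3 -m handwheel '[[-0.002,0,0,0,-0.01,0,-0.2],[-0.004,0,0,0,-0.02,0,-0.2]]' >/dev/null; python3 -c "
from h import *
st()"
python3 -m handwheel '[[-0.002,0,0,0,-0.01,0,-0.2],[-0.003,0,0,0,-0.01,0,-0.2]]' >/dev/null; python3 -c "
from h import *
st()"
```

```text
t 10.57 rack [-44.5  -2.3   9.1] toolx ang rel rack-x -0.001 tilt [0.003 0.002] F rack [-14.2   1.1   8.2] w 34.01019517941354
t 10.82 rack [-44.2  -2.3   8.7] toolx ang rel rack-x -0.001 tilt [0.007 0.004] F rack [-19.    1.5  13. ] w 33.892691741111015
```

```bash
python3 -m handwheel '[[0.02,0,0,0,0.03,0,-0.2],[0.06,0,-0.04,0,0.03,0,-1],[0.1,0,-0.1,0,0.03,0,-1],[0.12,0.03,-0.15,0,0.03,0,-1],[0.12,0.08,-0.19,0,0.03,0,-1],[0.12,0.11,-0.19,0,0.03,0,-1],[0.12,0.11,-0.19,0,0.03,0,-1]]' >/dev/null; python3 - <<'E'
from h import *
st()
t=get_image("top")[0];s=get_image("side")[0]
np.savez("pics/v3.npz",t=t,s=s)
p=proj("top",[[600,20,40]])[0].astype(int);a=t[p[1]-50:p[1]+50,p[0]-50:p[0]+50]
p=proj("side",[[610,15,35]])[0].astype(int);b=s[p[1]-35:p[1]+35,p[0]-50:p[0]+50]
r=lambda x:cv2.resize(x,(400,400*x.shape[0]//x.shape[1]),interpolation=cv2.INTER_CUBIC)
a,b=r(a),r(b);b=cv2.copyMakeBorder(b,0,400-b.shape[0],0,0,0)
cv2.imwrite("pics/v3.png",np.hstack([a,b]))
E
```

```text
t 11.70 rack [-158.5  109.6  198.3] toolx ang rel rack-x 0.004 tilt [0.005 0.003] F rack [ 0.1 -0.4  0.2] w 0.029269730871152463
```

View pics/v3.png

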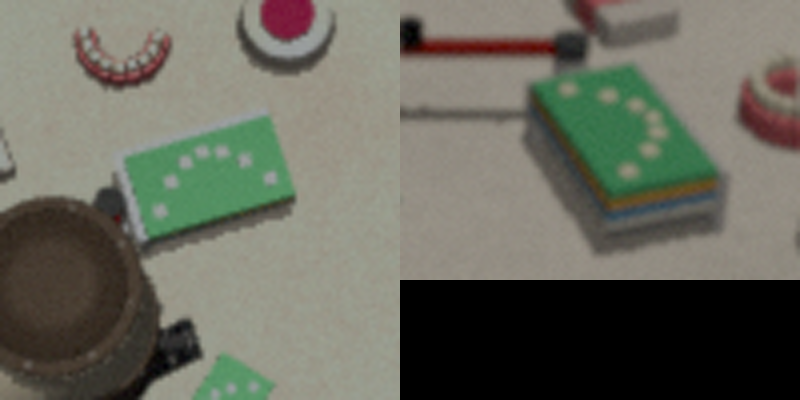

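The stack is flush in both views, all four layers aligned. Next I'll pre-position behind the knob with the tool turned.

```bash
python3 -m handwheel '[[-0.07,0.03,0,0,0,0.18,-1],[-0.0735,0.03,0,0,0,0.36,-1],[-0.0735,0.03,0,0,0,0.54,-1],[-0.0735,0.03,0,0,0,0.72,-1],[-0.0735,0.03,0,0,0,0.9,-1],[-0.0735,0.03,0,0,0,1.08,-1],[-0.0735,0.03,0,0,0,1.26,-1],[-0.0735,0.03,0,0,0,1.44,-1],[-0.0735,0.03,0,0,0,1.62,-1],[-0.0735,0.03,0,0,0,1.8,-1]]' >/dev/null; python3 -m handwheel '[[0,0,0.06,0,0,0,-1],[0,0,0.11,0,0,0,-1],[0,0,0.137,0,0,0,-1],[0,0,0.137,0,0,0,-1]]'>/dev/null; python3 - <<'E'
from h import *
st();s=read_state();print(np.round(s["joints"],2))
E
```

```text
t 13.55 rack [-87.6  90.9  41.7] toolx ang rel rack-x -1.570 tilt [-0.037  0.147] F rack [-0.1 -0.3 -0.2] w 0.022811726404434986
[ 0.37  0.44 -0.39 -0.23 -0.73 -3.05]
```

```bash
python3 -m handwheel '[[0,0,-0.06,0,0,0,-1],[0,0,-0.12,0,0,0,-1],[0,0,-0.137,0,0,0,-1]]'>/dev/null; python3 - <<'E'
from h import *
st();
E
python3 -m handwheel '[[0,0,0,0,0,-0.18,-1],[0,0,0,0,0,-0.36,-1],[0,0,0,0,0,-0.54,-1],[0,0,0,0,0,-0.72,-1],[0,0,0,0,0,-0.9,-1],[0,0,0,0,0,-0.9,-1],[0,0,0,0,0,-0.9,-1]]'>/dev/null; python3 - <<'E'
from h import *
st();s=read_state();print(np.round(s["joints"],2))
t=get_image("top")[0];hsv=cv2.cvtColor(t,cv2.COLOR_BGR2HSV)
s=get_image("side")[0];np.savez("pics/v4.npz",t=t,s=s)
for n,im in(("top",t),("side",s)):
    hsv=cv2.cvtColor(im,cv2.COLOR_BGR2HSV)
    red=cv2.inRange(hsv,(0,170,50),(8,255,255))|cv2.inRange(hsv,(174,170,50),(180,255,255))
    c=proj(n,[[560,80,56]])[0].astype(int);m=np.zeros_like(red);m[c[1]-45:c[1]+45,c[0]-50:c[0]+50]=255;red&=m
    v=np.argwhere(red)[:,::-1]
    if len(v)>5:
        p=ray(n,v,56);l=cv2.fitLine(p.astype(np.float32),2,0,.01,.01).ravel();print(n,len(v),l.round(3),p.min(0),p.max(0))
E
```

```text
t 13.93 rack [-84.8  69.5 186. ] toolx ang rel rack-x -1.567 tilt [-0.02   0.151] F rack [ 0.6  0.7 -0.4] w -0.0738593785504014
t 14.80 rack [-87.3  70.6 180.6] toolx ang rel rack-x -0.666 tilt [-0.03  0.15] F rack [-0.1 -0.9 -0.1] w 0.08704188823150281
[ 0.33  0.26 -0.25 -0.18 -1.04 -2.2 ]
top 54 [ 9.98000e-01 -6.60000e-02  5.30704e+02  9.62350e+01] [508.47672631  89.03304755] [552.10308769 101.21512959]
side 59 [ 9.99000e-01 -4.70000e-02  5.47441e+02  8.91200e+01] [504.98744228  85.76570169] [584.18217979  96.26977657]
```

The last joint reached its limit there, so the tool tilted and ended off target. No contact was felt and the bar hasn't moved. I'll use an orientation 90° off instead, pushing with a finger's back, and compute the rows.

```bash
cat >> h.py <<'E'
from scipy.spatial.transform import Rotation as T
def tgt(th,off,z):
    s,c=np.sin(th),np.cos(th);r=np.array([0,80.])+100*np.array([-s,-c])+off*np.array([-c,s])
    phi=th-np.pi/2; a=np.pi+YAW-phi   # tool x world angle
    X=np.array([np.cos(a),np.sin(a),0]);Zt=np.array([0,0,-1.]);
    return np.r_[O+r[0]*ex+r[1]*ey,z],np.c_[X,np.cross(Zt,X),Zt]
def rows(ts):
    s=read_state();p=np.array(s["position"]);R=T.from_quat(s["ee_rot"]).as_matrix()
    for t in ts:
        P,Q=tgt(*t);print(np.r_[R.T@(P-p)/1000,T.from_matrix(R.T@Q).as_rotvec()].round(3).tolist())
E
python3 -c "
from h import *
rows([(1.89,35,150),(1.89,35,58)])"
```

```text
[0.04, 0.055, 0.041, 0.142, -0.061, -0.351]
[0.032, 0.044, 0.132, 0.142, -0.061, -0.351]
```

```bash
python3 -m handwheel '[[0.04,0.055,0.041,0.07,-0.03,-0.17,-1],[0.04,0.055,0.041,0.142,-0.061,-0.351,-1],[0.04,0.055,0.041,0.142,-0.061,-0.351,-1],[0.04,0.055,0.041,0.142,-0.061,-0.351,-1]]'>/dev/null; python3 -c "
from h import *
st();print(np.round(read_state()['joints'],2))
rows([(1.89,35,150),(1.89,35,58),(1.7,22,58)])"
```

```text
t 15.40 rack [-84.1 144.5 150. ] toolx ang rel rack-x -0.319 tilt [-0.  0.] F rack [-0.1  0.1  0.4] w 0.06523637087636859
[ 0.57  0.28 -0.38 -0.   -0.92 -2.17]
[-0.0, 0.0, 0.0, 0.0, -0.0, 0.001]
[-0.0, 0.0, 0.092, 0.0, -0.0, 0.001]
[0.002, -0.032, 0.092, 0.0, -0.0, -0.189]
```

```bash
python3 -m handwheel '[[0,0,0.05,0,0,0,-1],[0,0,0.091,0,0,0,-1],[0,0,0.091,0,0,0,-1]]'>/dev/null; python3 -c "
from h import *
st()
rows([(t,24,59) for t in (1.85,1.7,1.55,1.4,1.25,1.1,.95,.8,.65)])"
```

```text
t 15.78 rack [-86.2 142.9  56.7] toolx ang rel rack-x -0.320 tilt [-0.006 -0.003] F rack [-0.   0.1 -0.2] w 0.35463500780973445
[-0.001, -0.013, -0.002, -0.003, -0.006, -0.041]
[0.001, -0.028, -0.002, -0.003, -0.006, -0.191]
[0.001, -0.043, -0.002, -0.002, -0.007, -0.341]
[-0.002, -0.059, -0.002, -0.002, -0.007, -0.491]
[-0.007, -0.073, -0.002, -0.001, -0.007, -0.641]
[-0.014, -0.087, -0.002, -0.001, -0.007, -0.791]
[-0.023, -0.099, -0.002, -0.0, -0.007, -0.941]
[-0.034, -0.11, -0.002, 0.0, -0.007, -1.091]
[-0.047, -0.119, -0.002, 0.001, -0.007, -1.241]
```

```bash
python3 -m handwheel '[[0.001,-0.015,0,0,0,-0.041,-1],[0.002,-0.03,0,0,0,-0.191,-1],[0.002,-0.045,0,0,0,-0.341,-1],[-0.001,-0.061,0,0,0,-0.491,-1],[-0.006,-0.075,0,0,0,-0.641,-1],[-0.006,-0.075,0,0,0,-0.641,-1]]'>/dev/null; python3 - <<'E'
from h import *
st()
s=get_image("side")[0]
p=proj("side",[[570,50,60]])[0].astype(int);b=s[p[1]-50:p[1]+50,p[0]-60:p[0]+60]
cv2.imwrite("pics/v5.png",cv2.resize(b,None,fx=5,fy=5,interpolation=cv2.INTER_CUBIC))
rows([(t,23.5,59) for t in (1.1,.95,.8,.65,.5,.35,.2)])
E
```

```text
t 16.52 rack [-100.5   70.3   60.9] toolx ang rel rack-x 0.320 tilt [0.004 0.001] F rack [0.1 0.4 0.3] w 0.29955808848133936
[0.004, -0.015, 0.002, -0.001, 0.003, -0.151]
[0.004, -0.03, 0.002, -0.001, 0.003, -0.301]
[0.002, -0.045, 0.002, -0.002, 0.003, -0.451]
[-0.003, -0.06, 0.002, -0.002, 0.003, -0.601]
[-0.009, -0.074, 0.002, -0.002, 0.002, -0.751]
[-0.018, -0.087, 0.002, -0.002, 0.002, -0.901]
[-0.029, -0.098, 0.002, -0.002, 0.002, -1.051]
```

View pics/v5.png

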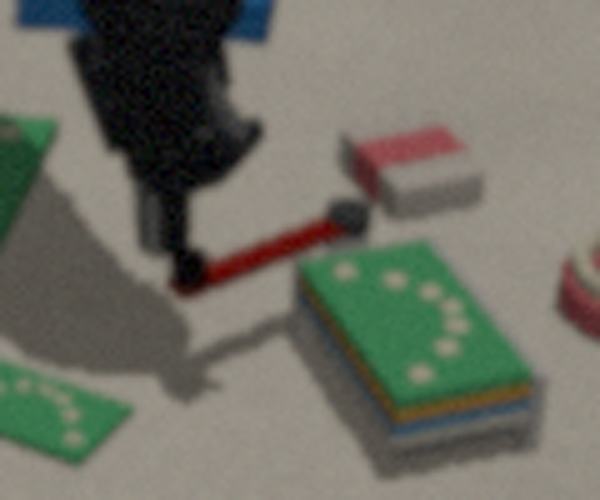

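The bar is following, with the finger behind the knob at about (188,265). The stack is still flush. I'll carry on round the arc.

```bash
python3 -m handwheel '[[0.004,-0.015,0,0,0,-0.151,-1],[0.004,-0.03,0,0,0,-0.301,-1],[0.002,-0.045,0,0,0,-0.451,-1],[-0.003,-0.06,0,0,0,-0.601,-1],[-0.009,-0.074,0,0,0,-0.751,-1],[-0.018,-0.087,0,0,0,-0.901,-1],[-0.029,-0.098,0,0,0,-1.051,-1],[-0.029,-0.098,0,0,0,-1.051,-1]]'>/dev/null; python3 - <<'E'
from h import *
st()
rows([(t,23.5,60) for t in (.15,.1,.05,0.02,0,-.02,-.04)])
E
```

```text
t 17.57 rack [-42.2 -12.4  59.4] toolx ang rel rack-x 1.371 tilt [ 0.001 -0.   ] F rack [ 0.2 -0.7 -1. ] w -0.15648714207198774
[0.002, -0.005, -0.001, -0.001, -0.0, -0.05]
[0.003, -0.01, -0.001, -0.001, -0.0, -0.1]
[0.003, -0.015, -0.001, -0.001, -0.0, -0.15]
[0.004, -0.018, -0.001, -0.001, -0.0, -0.18]
[0.004, -0.02, -0.001, -0.001, -0.0, -0.2]
[0.004, -0.022, -0.001, -0.001, -0.0, -0.22]
[0.004, -0.024, -0.001, -0.001, -0.0, -0.24]
```

```bash
python3 -m handwheel '[[0.002,-0.005,0,0,0,-0.05,-1],[0.003,-0.01,0,0,0,-0.1,-1],[0.003,-0.015,0,0,0,-0.15,-1],[0.004,-0.018,0,0,0,-0.18,-1],[0.004,-0.02,0,0,0,-0.2,-1]]'>/dev/null; python3 -c "
from h import *
st()"
python3 -m handwheel '[[0,-0.001,0,0,0,0,-1],[0,-0.002,0,0,0,0,-1]]'>/dev/null; python3 -c "
from h import *
st()"
```

```text
t 18.20 rack [-24.6 -19.9  59. ] toolx ang rel rack-x 1.575 tilt [-0.001 -0.   ] F rack [-1.2  0.3 -0.2] w 0.1310690993326623
t 18.45 rack [-22.5 -20.1  58.8] toolx ang rel rack-x 1.574 tilt [-0.001 -0.   ] F rack [-1.1 -0.3  0.1] w 0.08115310414767343
```

```bash
python3 -m handwheel '[[0,-0.001,0,0,0,0,-1],[0,-0.002,0,0,0,0,-1]]'>/dev/null; python3 -c "
from h import *
st()"
python3 -m handwheel '[[0,-0.001,0,0,0,0,-1],[0,-0.002,0,0,0,0,-1]]'>/dev/null; python3 -c "
from h import *
st()"
```

```text
t 18.70 rack [-21.2 -20.2  58.6] toolx ang rel rack-x 1.575 tilt [-0.002 -0.001] F rack [-3.5 -0.7  1.8] w -0.12317295619952968
t 18.95 rack [-20.8 -20.2  58.5] toolx ang rel rack-x 1.574 tilt [-0.006 -0.002] F rack [-7.1  0.8  4.9] w 0.168467191854208
```

It has stalled on the stop, with force rising. One more gentle press, then I'll back off and look.

```bash
python3 -m handwheel '[[0,-0.0015,0,0,0,0,-1],[0,-0.0015,0,0,0,0,-1]]'>/dev/null; python3 -c "
from h import *
st()"
python3 -m handwheel '[[0,0.02,0,0,0,0,-1],[0,0.04,-0.01,0,0,0,-1],[0,0.06,-0.06,0,0,0,-1],[0,0.12,-0.12,0,0,0,-1],[0,0.18,-0.17,0,0,0,-1],[0,0.2,-0.17,0,0,0,-1],[0,0.2,-0.17,0,0,0,-1]]'>/dev/null; python3 - <<'E'
from h import *
st()
t=get_image("top")[0];s=get_image("side")[0]
p=proj("top",[[620,20,40]])[0].astype(int);a=t[p[1]-35:p[1]+35,p[0]-35:p[0]+35]
p=proj("side",[[610,15,35]])[0].astype(int);b=s[p[1]-40:p[1]+40,p[0]-40:p[0]+40]
cv2.imwrite("pics/v6.png",np.hstack([cv2.resize(x,(400,400),interpolation=cv2.INTER_CUBIC) for x in(a,b)]))
for n,im in(("top",t),("side",s)):
    hsv=cv2.cvtColor(im,cv2.COLOR_BGR2HSV)
    red=cv2.inRange(hsv,(0,170,50),(8,255,255))|cv2.inRange(hsv,(174,170,50),(180,255,255))
    c=proj(n,[[620,30,56]])[0].astype(int);m=np.zeros_like(red);m[c[1]-20:c[1]+20,c[0]-25:c[0]+25]=255;v=np.argwhere(red&m)[:,::-1]
    p=ray(n,v,56);l=cv2.fitLine(p.astype(np.float32),2,0,.01,.01).ravel();print(n,len(v),"theta",-(((np.arctan2(-l[1],-l[0])if l[1]>0 else np.arctan2(l[1],l[0]))+np.pi/2)-YAW))
    g=cv2.inRange(hsv,(55,80,40),(85,255,255));m[:]=0;m[c[1]-30:c[1]+30,c[0]-40:c[0]+40]=255
    v=np.argwhere(g&m)[:,::-1];b=ray(n,cv2.boxPoints(cv2.minAreaRect(v.astype(np.float32))),48)
    if n=="top":
        e=b-np.roll(b,-1,0);d=b.mean(0)-O;print("green c rack",d@ex,d@ey,"ang",np.arctan2(e[:,1],e[:,0])-YAW,np.linalg.norm(e,axis=1))
E
```

```text
t 19.20 rack [-20.7 -20.2  58.4] toolx ang rel rack-x 1.574 tilt [-0.009 -0.002] F rack [-9.5 -0.1  5.5] w -0.32949277289330675
t 20.07 rack [-217.5  -21.1  231.7] toolx ang rel rack-x 1.575 tilt [0.008 0.001] F rack [ 0.7  1.1 -0.1] w 0.2988704389033328
top 115 theta -0.011819214
green c rack -0.4329987891290369 -0.6674586096052373 ang [ 1.59793665e+00  6.31886701e-04 -1.54731024e+00 -3.12223155e+00] [118.61904281  68.70270853 117.32977936  68.25188609]
side 100 theta 0.005138308
```

View pics/v6.png

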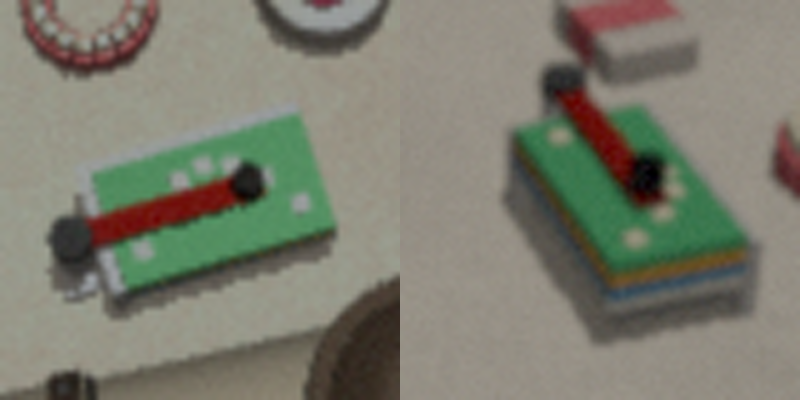

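The bar is across the middle at about 0 rad, on its stop. The stack is square and flush, and the robot is clear, so I'm handing it in.

```bash
python3 -c "
from bench import *
print(job_done())"
```

```text
the job is handed in; nothing more can be done
None
```

The four plates are square against both fences, the red bar is home on its stop at about 0 rad, nothing else was seen to move, and I handed the job in at about 20 s; it returned no verdict.

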